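# Unlock the sprung test-box lid and hold it at the set angle

## Task

The lid switch of the grey test box is about to be adjusted, and somebody has to hold the sprung lid half open meanwhile. Draw the locking bar endways to the left out of its two staples and lay it gently on the bench with the lid still shut; then lift the lid by its bar handle until it lies in line with the setting arm on the box's right side, and finish while still holding it there, as the spring shuts it if let go. Do not shift the setting arm or disturb the other things on the bench.

Things in the scene. Friction and masses are not known exactly. Their poses are not given: they have to be found in the camera images.
- test_box: grey metal box fixed to the bench, 130 (x) x 140 (y) x 80 mm high without lid, turned up to 0.2 rad. Origin: centre of underside; x points from front (staples) to rear (hinge), y to its left. Front wall: two steel staples at y = -45 and +45 mm, 12 mm wide, standing out to x = -88 mm, with a closed opening from z = 55 to 69 and x = -69 to -84 mm
- lid (a joint): opening angle of the lid, rad: 0 shut, grows to 1.3 as the front edge rises. Grey plate 134 x 146 x 8 mm, top 88 mm above the bench when shut, hinged at the rear. A spring pulls it shut: with its weight 3 to 7 N at the handle. In the middle of its front edge hangs a 20 mm wide J-shaped hasp that reaches in front of and under the locking bar, so it cannot rise before the bar is out
- lid_handle (a point): middle of the lid's handle, a round steel bar 10 mm thick along y, 60 mm clear between its posts, axis 33 mm above the lid's top, 14 mm back from the front edge, 121 mm above the bench when shut. Axes as test_box's when shut, turning with the lid. In the lid's own axes it lies 120 mm in front of (-x) and 37 mm above the hinge line
- lid_hinge (a point): point on the lid's hinge line in the middle of its width, 84 mm above the bench; axes as test_box's. The lid turns about its y axis
- setting_arm (a joint): angle of the setting arm, rad, on the same hinge line and counted like the lid's: 0 level, growing as its front end rises; set from 0.35 to 0.75. The lid is in line with it when both values are equal. A stiff joint (0.4 N m) that stays where it is; the lid passes it without touching
- setting_end (a point): on the setting arm near its front end, 130 mm from the hinge line. The arm is a steel bar 135 mm long, 10 mm high, 8 mm thick, alongside the lid's right edge (82 mm right of the box's middle), starting from a hub with a black clamp knob on a graduated disc; axes as test_box's turned up by the setting angle
- locking_bar: steel bar 10 x 10 x 160 mm, about 120 g, with an upright black grip 20 (x) x 10 (y) x 45 mm high at its left end. Origin: centre of the grip's underside; from it the bar runs 160 mm along -y, centre line at x = 5, z = 5 mm. In place: through both staples, axes as test_box's, underside 55 mm above the bench, grip 100 to 110 mm left of the box's middle; draw it 115 mm or more to +y to clear them
- bar_grip (a point): on the locking bar's grip, 32 mm above the bar's underside (13 mm below the grip's top): a good place to pinch it across its 10 mm (y). The box's left wall is 30 to 40 mm to the right of it
- bar_end (a point): far (plain) end of the locking bar, 155 mm along -y from the grip, in the bar's middle height
- tape_roll: bystander: roll of black tape 62 x 62 x 18 mm, right front. Origin: centre of underside
- solder_spool: bystander: spool of solder wire 60 x 83 x 40 mm, left. Origin: centre of underside
- fuse_box: bystander: small brown carton 45 x 70 x 22 mm, behind the box to the left. Origin: centre of underside
- side_cutters: bystander: side cutters 47 x 144 x 10 mm, left front. Origin: centre of underside
- big_capacitor: bystander: dark can capacitor 35 mm across, 51 mm high, behind on the left. Origin: centre of underside
Things that resemble listed ones, but are neither listed nor needed, are in the scene too. What is shaped like the locking_bar but orange is not meant.

How it is judged (in metres and radians):
On the way:
1. the locking bar lies on the bench, let go and at rest, and the lid is still shut (height (world z) of each of locking_bar, bar_end below 0.025 m and linear speed of locking_bar below 0.02 m/s and contact force between the fingers and locking_bar below 0.1 N and value of joint lid below 0.1 rad), for 0.2 s.
At the end, for the whole second after the job is handed in: The fingers hold the lid still by its handle (more than 1.5 N between fingers and lid, the grasp point within 50 mm of the handle's middle) within 0.07 rad of the setting arm's angle through the last second, and the locking bar lies flat on the bench, at rest and untouched (angle between the x axis of lid_handle and the x axis of setting_end, either way round below 0.07 rad and velocity of joint lid between -0.05 and 0.05 rad/s and contact force between the fingers and lid above 1.5 N and distance between the grasp point and lid_handle below 0.05 m and height (world z) of each of locking_bar, bar_end below 0.025 m and linear speed of locking_bar below 0.02 m/s and contact force between the arm and locking_bar below 0.1 N); the arm keeps its last pose, push and grip.
It fails at once if the locking bar is dropped or flung (faster than 0.9 m/s) (linear speed of locking_bar above 0.9 m/s).
It fails at once if the setting arm is shifted (its end by more than 8 mm) (distance of setting_end from where it was at the start of the episode above 0.008 m).
It fails at once if a bystander is moved by more than 20 mm (distance of any of tape_roll, solder_spool, fuse_box, side_cutters, big_capacitor from where it was at the start of the episode above 0.02 m).
It also fails if it takes over 48 s, if anything falls off the work surface, if the arm or the gripper's body presses on something with over 40 N, if the wrist force passes 120 N, or if a joint passes its speed limit or range.

## Robot

A 6-joint arm with a two-finger parallel gripper is mounted at the origin on a cart in front of the work surface, level with it; the furniture and walls round the work are solid. World frame = base frame: x ahead of the robot, y to its left, z up, the work surface at z = 0. Lengths are in mm, angles in rad, forces in N, time in s.
With the tool pointing down it reaches from about 275 to 750 mm from the base axis. Payload 10.2 kg.
Tool frame: the origin (TCP) lies on the centre line of the jaws, within the pads' length; the fingertips stand 17 mm ahead of it and the grasp point (between the pads) lies 2 mm behind it; z points along the fingers, y is the line along which they close (so a half turn about z gives the same grasp; the last joint's range is limited). The gripper opens to 85 mm and grips with 20 to 120 N. Pads are 22 mm wide; open, the fingers measure 114 mm over their backs; the gripper's body (76 mm by 85 mm) begins 54 mm behind the grasp point. The pads swing forward as they close: fully open they stand 13 mm farther back than shut.
Start: joints at [1.027, 0.313, 1.498, -0, 1.331, -0.223], TCP at [165.559, 498.218, 248.294] pointing down, gripper open.
Joint ranges: [-2.94, 2.94], [-0.97, 2.17], [0.19, 2.56], [-1.23, 4.37], [0.02, 3.11], [-2.88, 2.88]. Speed limits (rad/s): [2.39, 2.39, 3.01, 3.14, 3.14, 3.14].

## Interface

Orientations are given as a unit quaternion [w, x, y, z].
In Python, from rig import ctrl gives the robot as it stands. The module is installed in compiled form; this text tells all that it offers.
- The arm moves only by the shell command python3 -m jog 'ROWS' [FORCE]. ROWS is JSON, a list of rows, each an object with "delta_pos": the shift along the world's x, y, z in mm, a list of three; "angular": the turn, a rotation vector about the world's x, y, z in rad, a list of three; "fingers": the opening, from 0 (shut) to 1 (fully open). In form: [{"delta_pos": [tx, ty, tz], "angular": [rx, ry, rz], "fingers": fingers}, ...]. A call has 1 to 10 rows; each row is the pose to reach, as a shift and turn from the pose commanded when the call began; what a row does not reach only later rows make up. A row lasts 1/8 s, in which the tool goes at most 62.5 mm and 10.7 degrees, less where a joint would pass 70% of its speed; a pose out of reach is approached as far as the arm can. A call with a gripper value outside its range is refused whole. The fingers move at their own pace and stop on an object; FORCE is the grip in N (left out, the last holds). Time passes only in rows, so rows that repeat a pose let the fingers close. It gives the time, the measured TCP pose, the force, the opening and the grip force at its end, in the units of the state.
- ctrl.sense(): the state, without advancing time (a new reading comes with each control period).
- ctrl.capture(name): name is "scene" or "top" or "wrist"; returns a dict with "pixels" (384x512x3 uint8, blue, green, red), "fx", "fy", "cx", "cy" (pixels), "R" (3x3) and "t" (3): a world point X has camera coordinates R X + t. Camera axes: x right, y down, z forward; pixel columns grow to the right and rows downward; lengths in mm; the calibration is good to about 2 mm. A picture is of the moment at which its call begins. There is no depth.
- ctrl.finish_job(): hands the job in; it is judged then, once.
The state is a dict: "time_s": time; "joints": joint angles; "dq": joint speeds; "tau": joint torques, N m; "eef_pos": TCP position; "ee_rot": TCP orientation; "force": force on the tool from outside, world axes, zero at the start; "wrist_torque": the same for the moment, N m; "grip_width": opening from 0.0 (shut) to 1.0 (fully open); "grip_force": force on a finger pad.
Only numpy, scipy, OpenCV 4.12 (cv2) and the standard library are available. Lean on these libraries where they do the work, as an engineer would, in place of code of your own. Each camera call takes 0.05 s, during which the arm holds its last target. There are 200 camera calls.

## Working session

There is one attempt and no reset: what is moved stays moved. The work goes in short steps, Python scripts to look and compute and a shell command to move; the robot and the scene stay as the last step left them, time stands still between calls to the robot, and variables do not carry over. Pictures are saved under pics/ and viewed, at most 10 in all, crops included, and the job is handed in when it is done.

```bash
mkdir -p pics; cat > h.py <<'E'
import numpy as np, cv2
from rig import ctrl
def cap(n):
    c=ctrl.capture(n); 
    for k in("R","t"): c[k]=np.array(c[k],float)
    c["pixels"]=np.array(c["pixels"],np.uint8); return c
def ray(c,u,v):
    R,t=c["R"],c["t"].ravel(); o=-R.T@t
    d=R.T@np.array([(u-c["cx"])/c["fx"],(v-c["cy"])/c["fy"],1]); return o,d/np.linalg.norm(d)
def onz(c,u,v,z):
    o,d=ray(c,u,v); return o+d*(z-o[2])/d[2]
def proj(c,X):
    p=c["R"]@np.array(X,float)+c["t"].ravel(); return np.array([c["fx"]*p[0]/p[2]+c["cx"],c["fy"]*p[1]/p[2]+c["cy"]])
def tri(c1,p1,c2,p2):
    o1,d1=ray(c1,*p1);o2,d2=ray(c2,*p2)
    s=np.linalg.lstsq(np.c_[d1,-d2],o2-o1,rcond=None)[0]
    a=o1+s[0]*d1;b=o2+s[1]*d2; return (a+b)/2,np.linalg.norm(a-b)
E
python3 - <<'E'
from h import *
import pickle
d={}
for n in("scene","top"):
    c=cap(n); d[n]=c; cv2.imwrite(f"pics/{n}0.png",cv2.resize(c["pixels"],None,fx=1.5,fy=1.5,interpolation=cv2.INTER_CUBIC)); print(n,-c["R"].T@c["t"].ravel(),c["R"][2])
pickle.dump(d,open("c0.pkl","wb"))
s=ctrl.sense();print(s)
E
```

```text
scene [-110.57956436  974.00419461  619.18040491] [ 0.51572817 -0.74100004 -0.43005045]
top [ 418.79758029   81.42449148 1233.75238583] [ 0.10484958 -0.01298896 -0.99440327]
{'time_s': 0.1, 'joints': array([ 1.02662095e+00,  3.13414000e-01,  1.49835544e+00, -2.03636153e-05,
        1.33100704e+00, -2.23406779e-01]), 'dq': array([ 0.00262955, -0.00073575, -0.00245767, -0.00090279, -0.00213912,
        0.00161559]), 'tau': array([ 1.40584423e-03, -4.12904871e+01, -2.60144001e+01, -1.87735641e-04,
        3.06030204e-03,  2.56756493e-05]), 'eef_pos': array([165.43829411, 498.03053931, 247.78421959]), 'ee_rot': array([-2.12464080e-04,  1.59695164e-01,  9.87166199e-01, -5.52552114e-04]), 'force': array([0.11591572, 0.00977327, 0.46023514]), 'wrist_torque': array([-0.0118166 ,  0.02987802, -0.01247884]), 'grip_force': 0.0, 'grip_width': 1.0001754631538198}
```

View pics/scene0.png

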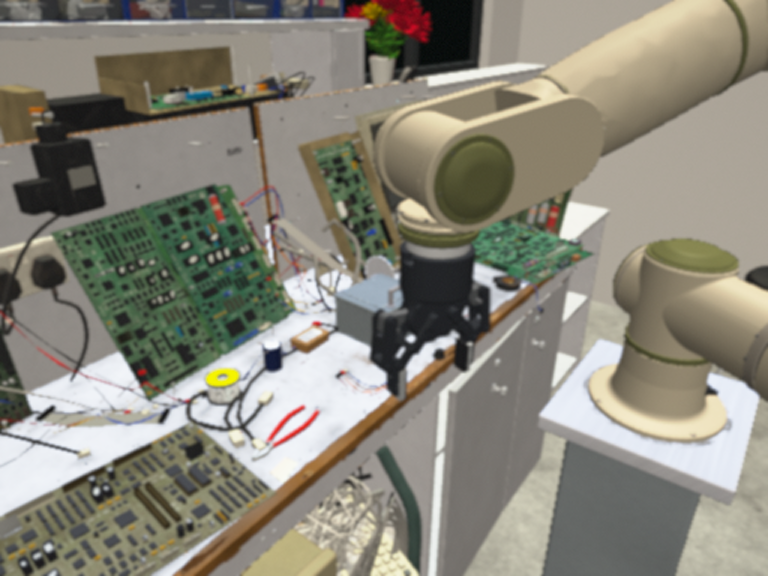

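View pics/top0.png

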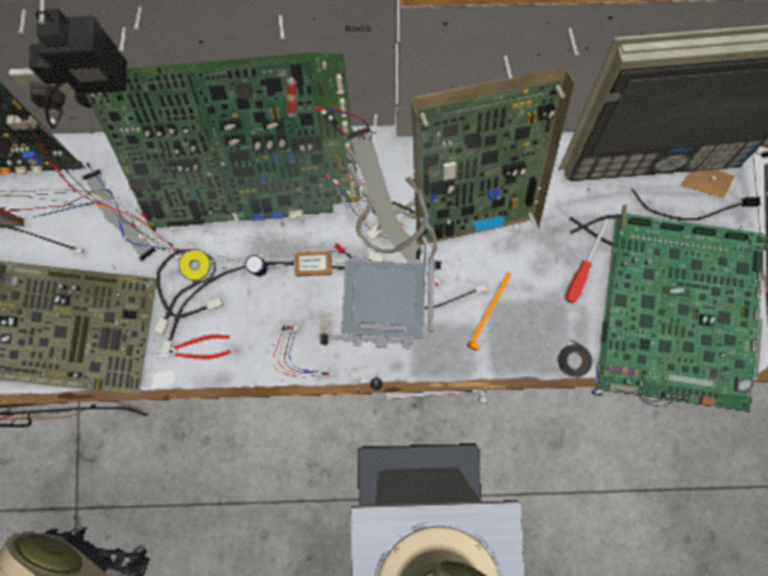

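The top view shows the grey box at about (385,300), its black grip at (324,338), the setting arm at (430,290) and an orange lookalike bar at (490,310). There are also black things at (376,383) (a knob on the edge) and (437,265). In the scene view the gripper hides the box front. By the description, the grip at (324,338) is the one; I'll check it in a close crop.

```bash
python3 - <<'E'
from h import *
import pickle
d=pickle.load(open("c0.pkl","rb"));c=d["top"]
im=c["pixels"][160:265,190:325]
cv2.imwrite("pics/crop1.png",cv2.resize(im,None,fx=5.7,fy=5.7,interpolation=cv2.INTER_CUBIC))
E
```

```text
(no output)
```

View pics/crop1.png

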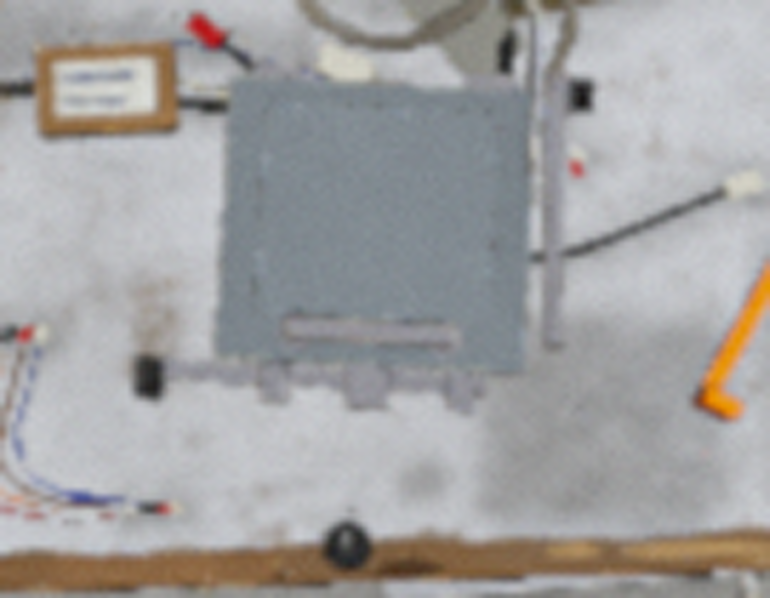

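The crop confirms it: a steel bar through the staples, black grip at crop (148,377), handle from (287,327) to (457,337), setting arm front end at (553,347).

```bash
python3 - <<'E'
from h import *
import pickle
from scipy.optimize import least_squares
d=pickle.load(open("c0.pkl","rb"));c=d["top"]
P=lambda u,v:(190+(u+.5)/5.7-.5,160+(v+.5)/5.7-.5)
f=lambda u,v,z:onz(c,*P(u,v),z).round(1)
print("grip",f(148,377,100))
h1,h2=f(287,327,124),f(457,337,124);print("handle",h1,h2,(h1+h2)/2)
cs=[f(*q,88) for q in((230,82),(528,88),(525,372),(218,355))];print(cs,np.mean(cs,0))
dv=h1-h2;print("yaw",np.arctan2(-dv[0],dv[1])); e=cs[0]-cs[1];print(np.arctan2(-e[0],e[1]));e=cs[3]-cs[2];print(np.arctan2(-e[0],e[1]));e=cs[1]-cs[2];print(np.arctan2(e[1],e[0]))
e=cs[0]-cs[3];print(np.arctan2(e[1],e[0]))
for z in(130,150,170):print("arm end",z,f(553,347,z))
print("fuse",f(105,90,22),"cutters",[onz(c,u/1.5,v/1.5,10).round() for u,v in((230,338),(230,354),(165,350))],"spool",onz(c,195/1.5,265/1.5,40).round(),"edge y of bench",onz(c,300/1.5,385/1.5,0).round())
E
```

```text
grip [462.  193.5 100. ]
handle [482.  127.6 124. ] [475.2  50.4 124. ] [478.6  89.  124. ]
[array([601.1, 153.4,  88. ]), array([594.3,  12.1,  88. ]), array([459.7,  18. ,  88. ]), array([471.8, 161.7,  88. ])] [531.725  86.3    88.   ]
yaw -0.08785615622963451
-0.04808745749265026
-0.08400503818093741
-0.04380553960402188
-0.06410385004574429
arm end 130 [469.2   7.3 130. ]
arm end 150 [468.2   8.6 150. ]
arm end 170 [467.3  10.  170. ]
fuse [609.2 220.2  22. ] cutters [array([472., 379.,  10.]), array([441., 379.,  10.]), array([453., 502.,  10.])] spool [609. 437.  40.] edge y of bench [379. 249.   0.]
```

```bash
python3 -m jog '[{"delta_pos":[60,-50,0],"angular":[0,0,0.05],"fingers":0.7},{"delta_pos":[90,-90,-10],"angular":[0,0,0.1],"fingers":0.3},{"delta_pos":[130,-130,-20],"angular":[0,0,0.15],"fingers":0.3},{"delta_pos":[170,-170,-30],"angular":[0,0,0.2],"fingers":0.3},{"delta_pos":[210,-210,-40],"angular":[0,0,0.257],"fingers":0.3},{"delta_pos":[250,-255,-60],"angular":[0,0,0.257],"fingers":0.3},{"delta_pos":[293,-303,-78],"angular":[0,0,0.257],"fingers":0.3},{"delta_pos":[293,-303,-78],"angular":[0,0,0.257],"fingers":0.3},{"delta_pos":[293,-303,-78],"angular":[0,0,0.257],"fingers":0.3},{"delta_pos":[293,-303,-78],"angular":[0,0,0.257],"fingers":0.3}]' 25
python3 - <<'E'
from h import *
import pickle
d={}
for n in("wrist","scene"):
    c=cap(n); d[n]=c
pickle.dump(d,open("c1.pkl","wb"))
w=d["wrist"];print(-w["R"].T@w["t"].ravel(),w["R"][2],ctrl.sense()["eef_pos"])
s=d["scene"]["pixels"][170:310,150:380]
a=cv2.resize(w["pixels"],(400,300));b=cv2.resize(s,(400,300*1))
cv2.imwrite("pics/m1.png",np.hstack([cv2.resize(w["pixels"],(400,300)),cv2.resize(s,(400,243)).copy() if 0 else b]))
c=d["scene"];print("proj setting end .35/.55/.75 in scene",[proj(c,[594-130*np.cos(a),0+8,84+130*np.sin(a)]).round() for a in(.35,.55,.75)])
E
```

```text
time_s: 1.35
eef_pos: [457.9, 196.2, 170.7]
ee_rot: [0.0, 0.031, 1.0, 0.0]
force: [-0.3, 0.1, 0.8]
grip_width: 0.301
grip_force: 0.0
[373.9067709  202.09192948 297.20527881] [ 0.32490881 -0.01968009 -0.94554056] [458.04510265 196.18176951 170.7076385 ]
proj setting end .35/.55/.75 in scene [array([285., 179.]), array([282., 172.]), array([278., 164.])]
```

View pics/m1.png

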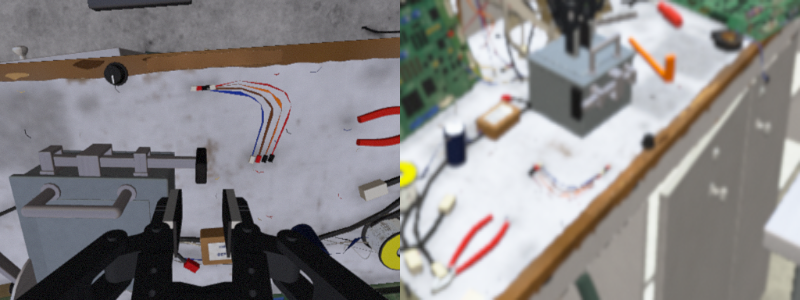

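The wrist view shows the grip end at about (202,165) of 400 px, the staples and hasp on its right-hand bar, and the handle at (80,205). In the scene view the grip is at (577,100), the left side is clear.

```bash
python3 - <<'E'
from h import *
import pickle
d=pickle.load(open("c1.pkl","rb"));c=d["wrist"];im=c["pixels"]
m=(im.max(2)<60).astype(np.uint8); m[:150]=0;m[245:]=0;m[:,:235]=0;m[:,290:]=0
n,l,st,ce=cv2.connectedComponentsWithStats(m); print([(s.tolist(),e.round(1).tolist()) for s,e in zip(st[1:],ce[1:]) if s[4]>40])
k=1+np.argmax(st[1:,4]);x,y,w,h,_=st[k]
print("proj of expected top/bottom",[proj(c,[458,196,z]).round(1) for z in(100,55)])
for u,v in((x,y+h),(x+w,y+h),(x,y),(x+w,y)):print(onz(c,u,v,100).round(1),onz(c,u,v,55).round(1))
cv2.imwrite("pics/g.png",cv2.resize(im[180:260,20:300],None,fx=2.8,fy=2.8,interpolation=cv2.INTER_CUBIC))
E
```

```text
[([250, 189, 15, 46, 617], [257.1, 211.8])]
proj of expected top/bottom [array([256.9, 215.6]), array([257.1, 193.3])]
[472.  190.4 100. ] [494.4 187.7  55. ]
[472.6 200.6 100. ] [495.2 200.2  55. ]
[439.2 192.7 100. ] [454.1 190.6  55. ]
[439.8 202.4 100. ] [454.8 202.5  55. ]
```

View pics/g.png

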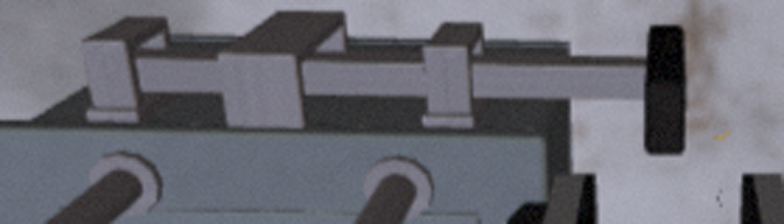

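```bash
python3 -m jog '[{"delta_pos":[4,-0.5,-30],"angular":[0,0,0],"fingers":0.3},{"delta_pos":[4,-0.5,-60],"angular":[0,0,0],"fingers":0.3},{"delta_pos":[4,-0.5,-75],"angular":[0,0,0],"fingers":0.3},{"delta_pos":[4,-0.5,-83],"angular":[0,0,0],"fingers":0.3},{"delta_pos":[4,-0.5,-83],"angular":[0,0,0],"fingers":0.3},{"delta_pos":[4,-0.5,-83],"angular":[0,0,0],"fingers":0},{"delta_pos":[4,-0.5,-83],"angular":[0,0,0],"fingers":0},{"delta_pos":[4,-0.5,-83],"angular":[0,0,0],"fingers":0},{"delta_pos":[4,-0.5,-83],"angular":[0,0,0],"fingers":0},{"delta_pos":[4,-0.5,-83],"angular":[0,0,0],"fingers":0}]' 35
```

```text
time_s: 2.7
eef_pos: [463.0, 194.9, 88.0]
ee_rot: [0.001, 0.032, 0.999, 0.0]
force: [-1.6, 1.8, 5.9]
grip_width: 0.108
grip_force: 39.5
```

```bash
python3 -m jog '[{"delta_pos":[0.7,10,0],"angular":[0,0,0],"fingers":0},{"delta_pos":[1.3,20,0],"angular":[0,0,0],"fingers":0},{"delta_pos":[2,30,0],"angular":[0,0,0],"fingers":0},{"delta_pos":[2.6,40,0],"angular":[0,0,0],"fingers":0},{"delta_pos":[2.6,40,0],"angular":[0,0,0],"fingers":0}]'
```

```text
time_s: 3.32
eef_pos: [465.4, 236.3, 87.6]
ee_rot: [0.001, 0.032, 1.0, 0.001]
force: [0.1, 5.0, 6.4]
grip_width: 0.11
grip_force: 39.5
```

```bash
python3 -m jog '[{"delta_pos":[1,15,0],"angular":[0,0,0],"fingers":0},{"delta_pos":[2,30,0],"angular":[0,0,0],"fingers":0},{"delta_pos":[3,45,0],"angular":[0,0,0],"fingers":0},{"delta_pos":[4,60,0],"angular":[0,0,0],"fingers":0},{"delta_pos":[5,75,0],"angular":[0,0,0],"fingers":0},{"delta_pos":[6,90,0],"angular":[0,0,0],"fingers":0},{"delta_pos":[7,107,0],"angular":[0,0,0],"fingers":0},{"delta_pos":[7,107,0],"angular":[0,0,0],"fingers":0},{"delta_pos":[7,107,0],"angular":[0,0,0],"fingers":0}]'
python3 - <<'E'
from h import *
import pickle
d={n:cap(n) for n in("scene","top")}
pickle.dump(d,open("c2.pkl","wb"))
a=cv2.resize(d["scene"]["pixels"][150:310,180:380],(400,320),interpolation=cv2.INTER_CUBIC);b=cv2.resize(d["top"]["pixels"][150:270,130:280],(400,320),interpolation=cv2.INTER_CUBIC)
cv2.imwrite("pics/m2.png",np.hstack([a,b]))
E
```

```text
time_s: 4.45
eef_pos: [472.1, 341.5, 87.1]
ee_rot: [-0.0, 0.032, 0.999, -0.0]
force: [0.4, 0.6, -0.8]
grip_width: 0.111
grip_force: 38.1
```

View pics/m2.png

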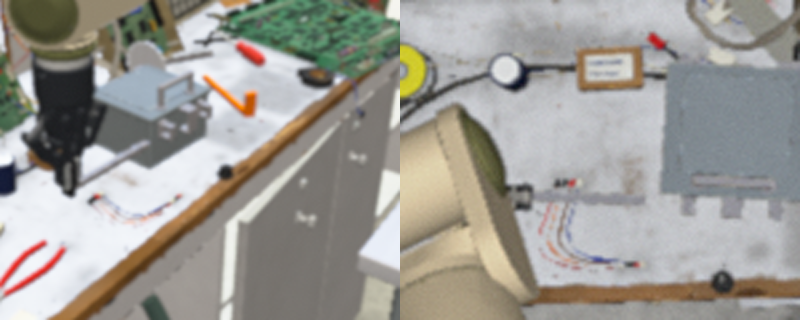

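The bar, at (520–645,198) in the right-hand top view, is clear of the staples and the lid is shut. I'll move it behind the wire bundle and lower it.

```bash
python3 -m jog '[{"delta_pos":[15,0,0],"angular":[0,0,0],"fingers":0},{"delta_pos":[30,0,0],"angular":[0,0,0],"fingers":0},{"delta_pos":[45,0,-10],"angular":[0,0,0],"fingers":0},{"delta_pos":[50,0,-25],"angular":[0,0,0],"fingers":0},{"delta_pos":[50,0,-38],"angular":[0,0,0],"fingers":0},{"delta_pos":[50,0,-47],"angular":[0,0,0],"fingers":0},{"delta_pos":[50,0,-51],"angular":[0,0,0],"fingers":0},{"delta_pos":[50,0,-53],"angular":[0,0,0],"fingers":0},{"delta_pos":[50,0,-53],"angular":[0,0,0],"fingers":0},{"delta_pos":[50,0,-53],"angular":[0,0,0],"fingers":0}]'
```

```text
time_s: 5.8
eef_pos: [522.3, 341.8, 34.7]
ee_rot: [0.0, 0.032, 0.999, 0.0]
force: [-0.7, 0.5, -2.2]
grip_width: 0.111
grip_force: 38.1
```

```bash
python3 -m jog '[{"delta_pos":[0,0,-1],"angular":[0,0,0],"fingers":0},{"delta_pos":[0,0,-2],"angular":[0,0,0],"fingers":0},{"delta_pos":[0,0,-3],"angular":[0,0,0],"fingers":0},{"delta_pos":[0,0,-3],"angular":[0,0,0],"fingers":0}]'
```

```text
time_s: 6.3
eef_pos: [522.4, 341.8, 33.2]
ee_rot: [0.0, 0.032, 0.999, 0.0]
force: [-5.2, -3.2, 14.8]
grip_width: 0.111
grip_force: 40.5
```

Contact is felt, so I'll release, wait and rise.

```bash
python3 -m jog '[{"delta_pos":[0,0,1],"angular":[0,0,0],"fingers":0},{"delta_pos":[0,0,1],"angular":[0,0,0],"fingers":0.3},{"delta_pos":[0,0,1],"angular":[0,0,0],"fingers":0.3},{"delta_pos":[0,0,1],"angular":[0,0,0],"fingers":0.3},{"delta_pos":[0,0,1],"angular":[0,0,0],"fingers":0.3},{"delta_pos":[0,0,15],"angular":[0,0,0],"fingers":0.3},{"delta_pos":[0,0,40],"angular":[0,0,0],"fingers":0.3},{"delta_pos":[0,0,90],"angular":[0,0,0],"fingers":0.3},{"delta_pos":[0,0,150],"angular":[0,0,0],"fingers":0.3},{"delta_pos":[0,0,200],"angular":[0,0,0],"fingers":0.3}]'
python3 - <<'E'
from h import *
import pickle
d={n:cap(n) for n in("scene","wrist")}
pickle.dump(d,open("c3.pkl","wb"))
a=cv2.resize(d["scene"]["pixels"][130:290,180:380],(400,320),interpolation=cv2.INTER_CUBIC);b=cv2.resize(d["wrist"]["pixels"],(400,320))
cv2.imwrite("pics/m3.png",np.hstack([a,b]))
E
```

```text
time_s: 7.55
eef_pos: [522.1, 341.7, 235.0]
ee_rot: [0.001, 0.032, 0.999, 0.001]
force: [0.3, 0.8, 0.7]
grip_width: 0.3
grip_force: 0.0
```

View pics/m3.png

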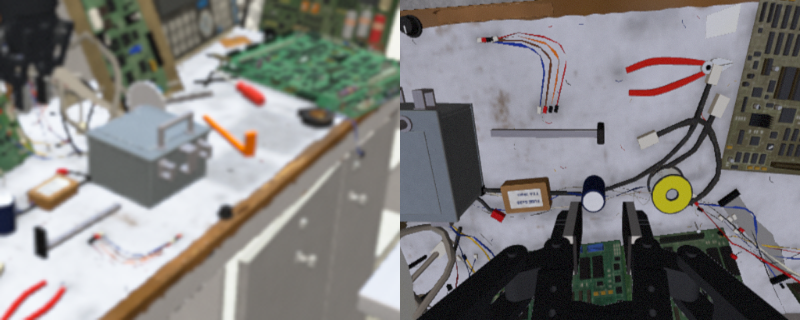

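The bar lies flat on the bench, with its grip at (600,132) in the wrist view. The lid is shut and the setting arm shows behind it at (165–212,97) in the scene crop. Next I'll measure the arm's end.

```bash
python3 - <<'E'
from h import *
import pickle
print(ctrl.sense()["joints"].round(2))
s=pickle.load(open("c3.pkl","rb"))["scene"]["pixels"][140:200,230:300];t=pickle.load(open("c0.pkl","rb"))["top"]["pixels"][165:230,265:305]
a=cv2.resize(s,None,fx=7,fy=7,interpolation=cv2.INTER_CUBIC);b=cv2.resize(t,None,fx=6.4615,fy=6.4615,interpolation=cv2.INTER_CUBIC)
print(a.shape,b.shape);h=min(a.shape[0],b.shape[0])
cv2.imwrite("pics/m4.png",np.hstack([a[:h],b[:h]]))
E
```

```text
[ 0.39  0.54  1.19 -0.    1.4  -1.12]
(420, 490, 3) (420, 258, 3)
```

View pics/m4.png

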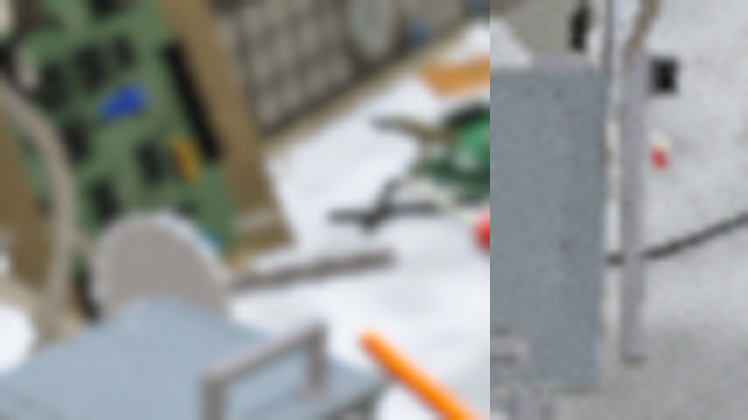

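The arm runs from (235,282) to its front end at (390,258) in the scene crop. In the top crop its front end is at (632,357).

```bash
python3 - <<'E'
from h import *
import pickle
s=pickle.load(open("c3.pkl","rb"))["scene"];t=pickle.load(open("c0.pkl","rb"))["top"]
S=lambda u,v:(230+(u+.5)/7-.5,140+(v+.5)/7-.5)
T=lambda u,v:(265+(u-490+.5)/6.4615-.5,165+(v+.5)/6.4615-.5)
print("tri",tri(s,S(391,257),t,T(632,358)))
yaw=-.07;ex=np.array([np.cos(yaw),np.sin(yaw),0]);ey=np.array([-ex[1],ex[0],0])
for bx in(533,536):
  C=np.array([bx,86.3,0]);n=ey;p0=C-82*ey
  q=[]
  for p in((391,257),(235,282)):
    o,dd=ray(s,*S(*p));X=o+dd*((p0-o)@n)/(dd@n);q.append(X);print(X.round(1),((X-C)@ex).round(1))
  for hx in(65,67): 
    a=q[0];print("angle hinge",hx,np.arctan2(a[2]-84,hx-(a-C)@ex),"len",np.hypot(a[2]-84,hx-(a-C)@ex))
  print("line",np.arctan2(q[0][2]-q[1][2],(q[1]-q[0])@ex))
# handle in scene (rough check)
E
```

```text
tri (array([470.47943584,   8.3711825 , 139.83331465]), np.float64(1.2518125553615973))
[471.2   8.4 139.7] -56.2
[558.4   2.3 102.2] 31.2
angle hinge 65 0.4307462916314629 len 133.41695932331993
angle hinge 67 0.4245711743580129 len 135.23684652457706
line 0.40534825103668415
[471.    8.7 139.8] -59.4
[558.3   2.5 102.3] 28.1
angle hinge 65 0.4218553018220466 len 136.32106861220979
angle hinge 67 0.415927518038113 len 138.1481574740339
line 0.40534825103668387
```

```bash
python3 -m jog '[{"delta_pos":[-5,-30,0],"angular":[0,0,-0.17],"fingers":0.5},{"delta_pos":[-10,-60,0],"angular":[0,0,-0.34],"fingers":0.5},{"delta_pos":[-15,-90,0],"angular":[0,0,-0.51],"fingers":0.5},{"delta_pos":[-20,-120,0],"angular":[0,0,-0.68],"fingers":0.5},{"delta_pos":[-25,-150,0],"angular":[0,0,-0.85],"fingers":0.5},{"delta_pos":[-30,-180,0],"angular":[0,0,-1.02],"fingers":0.5},{"delta_pos":[-35,-210,-10],"angular":[0,0,-1.19],"fingers":0.5},{"delta_pos":[-43,-253,-20],"angular":[0,0,-1.36],"fingers":0.5},{"delta_pos":[-43,-253,-35],"angular":[0,0,-1.53],"fingers":0.5},{"delta_pos":[-43,-253,-45],"angular":[0,0,-1.577],"fingers":0.5}]'
python3 -m jog '[{"delta_pos":[0,0,0],"angular":[0,0,0],"fingers":0.5},{"delta_pos":[0,0,0],"angular":[0,0,0],"fingers":0.5}]'
python3 - <<'E'
from h import *
import pickle
c=cap("wrist");pickle.dump(c,open("c4.pkl","wb"))
cv2.imwrite("pics/w4.png",c["pixels"])
print("expected handle ends",[proj(c,[479+.07*k,89+k,121]).round() for k in(-35,0,35)],"arm end",proj(c,[470,8,138]).round())
E
```

```text
time_s: 8.9
eef_pos: [478.8, 88.2, 186.1]
ee_rot: [-0.0, 0.733, 0.68, -0.0]
force: [0.5, 0.6, -0.3]
grip_width: 0.502
grip_force: 0.0
time_s: 9.15
eef_pos: [479.3, 88.8, 186.9]
ee_rot: [0.0, 0.731, 0.682, 0.0]
force: [-0.2, -0.6, 0.7]
grip_width: 0.498
grip_force: 0.0
expected handle ends [array([258., 266.]), array([258., 219.]), array([259., 166.])] arm end [254. 338.]
```

View pics/w4.png

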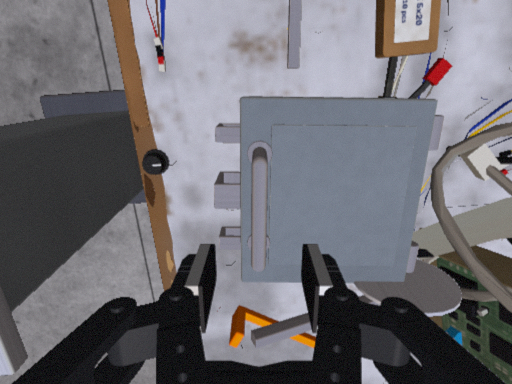

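The wrist view shows the handle at column 260, rows 160–262, centred between the fingers. The setting arm's grey end is at (280,330). The position is good, so I'll descend and grip.

```bash
python3 -m jog '[{"delta_pos":[1,0,-30],"angular":[0,0,0],"fingers":0.5},{"delta_pos":[1,0,-50],"angular":[0,0,0],"fingers":0.5},{"delta_pos":[1,0,-62],"angular":[0,0,0],"fingers":0.5},{"delta_pos":[1,0,-67],"angular":[0,0,0],"fingers":0.5},{"delta_pos":[1,0,-67],"angular":[0,0,0],"fingers":0.3},{"delta_pos":[1,0,-67],"angular":[0,0,0],"fingers":0},{"delta_pos":[1,0,-67],"angular":[0,0,0],"fingers":0},{"delta_pos":[1,0,-67],"angular":[0,0,0],"fingers":0},{"delta_pos":[1,0,-67],"angular":[0,0,0],"fingers":0},{"delta_pos":[1,0,-67],"angular":[0,0,0],"fingers":0}]' 60
python3 - <<'E'
import numpy as np
# handle arc about the hinge (-120,+37 box axes), yaw -.07
for a in np.linspace(0,.42,15)[1:]:
    dx=-120*np.cos(a)+37*np.sin(a)+120; dz=37*np.cos(a)+120*np.sin(a)-37
    # TCP is 2 mm ahead of the grasp: tool down vector turns by a
    tx=-2*np.sin(a);tz=-2*np.cos(a)+2
    X=dx+tx; print(round(a,3),np.round([X*np.cos(.07),-X*np.sin(.07),dz+tz],1),np.round([a*np.sin(.07),a*np.cos(.07),0],3))
E
```

```text
time_s: 10.45
eef_pos: [479.5, 88.8, 119.8]
ee_rot: [-0.001, 0.731, 0.682, -0.001]
force: [-4.8, -0.3, 5.0]
grip_width: 0.092
grip_force: 58.5
0.03 [ 1.1 -0.1  3.6] [0.002 0.03  0.   ]
0.06 [ 2.3 -0.2  7.1] [0.004 0.06  0.   ]
0.09 [ 3.6 -0.3 10.6] [0.006 0.09  0.   ]
0.12 [ 5.  -0.4 14.1] [0.008 0.12  0.   ]
0.15 [ 6.6 -0.5 17.5] [0.01 0.15 0.  ]
0.18 [ 8.2 -0.6 20.9] [0.013 0.18  0.   ]
0.21 [ 9.9 -0.7 24.2] [0.015 0.209 0.   ]
0.24 [11.7 -0.8 27.5] [0.017 0.239 0.   ]
0.27 [13.6 -1.  30.7] [0.019 0.269 0.   ]
0.3 [15.7 -1.1 33.9] [0.021 0.299 0.   ]
0.33 [17.8 -1.2 37. ] [0.023 0.329 0.   ]
0.36 [20.  -1.4 40. ] [0.025 0.359 0.   ]
0.39 [22.3 -1.6 43. ] [0.027 0.389 0.   ]
0.42 [24.6 -1.7 45.9] [0.029 0.419 0.   ]
```

```bash
python3 -m jog '[{"delta_pos":[1.1,-0.1,3.6],"angular":[0.002,0.03,0],"fingers":0},{"delta_pos":[2.3,-0.2,7.1],"angular":[0.004,0.06,0],"fingers":0},{"delta_pos":[3.6,-0.3,10.6],"angular":[0.006,0.09,0],"fingers":0},{"delta_pos":[5,-0.4,14.1],"angular":[0.008,0.12,0],"fingers":0},{"delta_pos":[6.6,-0.5,17.5],"angular":[0.01,0.15,0],"fingers":0},{"delta_pos":[8.2,-0.6,20.9],"angular":[0.013,0.18,0],"fingers":0},{"delta_pos":[9.9,-0.7,24.2],"angular":[0.015,0.209,0],"fingers":0},{"delta_pos":[9.9,-0.7,24.2],"angular":[0.015,0.209,0],"fingers":0}]'
```

```text
time_s: 11.45
eef_pos: [489.2, 88.0, 143.4]
ee_rot: [-0.078, 0.727, 0.678, -0.072]
force: [-5.4, -0.6, -0.8]
grip_width: 0.092
grip_force: 58.7
```

```bash
python3 -m jog '[{"delta_pos":[1.8,-0.1,3.3],"angular":[0.002,0.03,0],"fingers":0},{"delta_pos":[3.7,-0.3,6.5],"angular":[0.004,0.06,0],"fingers":0},{"delta_pos":[5.8,-0.4,9.7],"angular":[0.006,0.09,0],"fingers":0},{"delta_pos":[7.9,-0.5,12.8],"angular":[0.008,0.12,0],"fingers":0},{"delta_pos":[10.1,-0.7,15.8],"angular":[0.01,0.15,0],"fingers":0},{"delta_pos":[12.4,-0.9,18.8],"angular":[0.012,0.18,0],"fingers":0},{"delta_pos":[14.7,-1,21.7],"angular":[0.014,0.21,0],"fingers":0},{"delta_pos":[14.7,-1,21.7],"angular":[0.014,0.21,0],"fingers":0},{"delta_pos":[14.7,-1,21.7],"angular":[0.014,0.21,0],"fingers":0}]'
python3 - <<'E'
from h import *
import pickle
d={n:cap(n) for n in("scene","top","wrist")};pickle.dump(d,open("c5.pkl","wb"))
s=ctrl.sense();p=s["eef_pos"];print(p,s["force"],s["dq"].round(3))
from scipy.spatial.transform import Rotation as Ro
q=s["ee_rot"];zt=Ro.from_quat([*q[1:],q[0]]).as_matrix()[:,2];g=p-2*zt;print("grasp",g,"tool tilt",np.arccos(-zt[2]))
# grip z at grasp: 121 when TCP was 119.8 -> angle from height
from scipy.optimize import brentq
for off in(-2,0,2):print(off,brentq(lambda a:84+37*np.cos(a)+120*np.sin(a)-g[2]+off,0,1))
a=cv2.resize(d["scene"]["pixels"][120:210,200:320],(480,360),interpolation=cv2.INTER_CUBIC);b=cv2.resize(d["wrist"]["pixels"],(320,240))
cv2.imwrite("pics/m5.png",np.hstack([a,cv2.copyMakeBorder(b,0,120,0,0,0)]))
E
```

```text
time_s: 12.58
eef_pos: [504.0, 86.8, 165.2]
ee_rot: [-0.153, 0.715, 0.667, -0.143]
force: [-5.2, -2.0, -1.0]
grip_width: 0.092
grip_force: 58.9
[503.96400047  86.83928341 165.16005144] [-5.91858104 -0.41400969 -2.06094005] [-0.001  0.     0.001  0.001 -0.001  0.   ]
grasp [504.78183972  86.78392326 166.98435246] tool tilt 0.4222955267229415
-2 0.44427299507475576
0 0.42284857310363166
2 0.4018209612265783
```

View pics/m5.png

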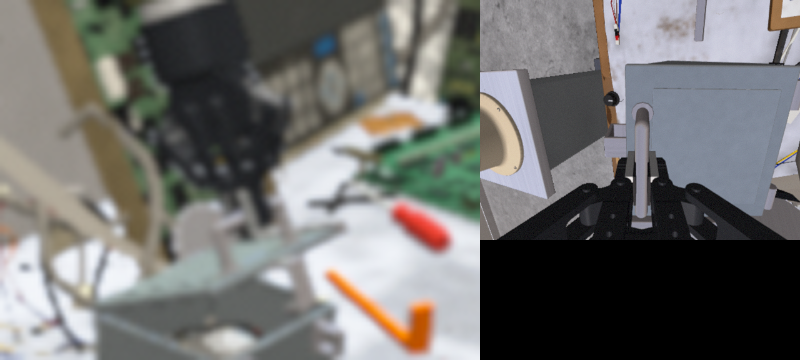

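The scene crop shows the lid's right front corner at (343,228), right where the arm's end was measured (full-image pixel about (286,177)). The handle is held between the fingers and the lid stands at about 0.42 rad, matching the arm.

```bash
python3 -c "
from rig import ctrl
print(ctrl.finish_job())"
```

```text
the job is handed in; nothing more can be done
None
```

I handed the job in with the locking bar lying flat on the bench and the gripper holding the lid by its handle at about 0.42 rad, in line with the setting arm (also measured at about 0.42 rad); no verdict came back.

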